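# Load the drying slab and slide it home against its sprung stop

## Task

Pick up the squeeze bottle that is lying on the table and stand it upright on the plaster slab beside the bowl, then push the slab along the table, bottle and bowl still standing on it, straight in between the two steel rails until it has pressed the sprung stop bar fully back and stays there. Press it home firmly but do not ram it, do not tip the bowl at any time, and leave everything else on the table where it is.

Things in the scene. Friction and masses are not known exactly. Their poses are not given: they have to be found in the camera images.
- slab: White plaster slab, loose, about 0.5 kg, 160 (its x) x 200 (its y) x 20 mm thick, square edges; too wide to grip, to be pushed by its edges. Origin: centre of the underside; z up, +x towards the long edge that enters the bay first. Starts on the table in front of the bay, up to 75 mm to one side and turned up to 0.3 rad.
- bowl: Reddish-brown clay bowl, loose, standing on the -y half of the slab: rim 92 mm across, 60 mm tall. Origin: centre of its underside, z up.
- squeeze_bottle: White squeeze bottle, loose, 0.16 kg: body of square section 50 x 50 mm, 95 mm long, then shoulder, cap (28 mm wide) and thin nozzle to 150 mm overall. Origin: centre of its flat base; +z runs from base to nozzle, x and y square to its flat sides. Starts lying on a flat side on the table (axis 25 mm up), nozzle roughly to -y. Standing on the slab its origin is 20 mm above the slab's.
- bay: The bay: two fixed parallel steel rails, 22 mm high and 170 mm long, 230 mm apart (inside), with 40 mm entry wings splayed outward in front. Origin: on the table, in the middle of the mouth where the straight rails begin; +x points into the bay, y across it, z up.
- stop (a joint): Travel (m) of the sprung stop bar in the bay along the bay's x: 0 = out, 0.010 = fully back on its beam. Aluminium bar 130 mm wide, top 22 mm above the table. Light spring (0.4 to 1.4 N): the slab's friction keeps it pressed in. When out its front face is 55 to 100 mm beyond the mouth: the depth differs each time and is not reported, so feel for the end of travel.
- amber_bottle: Bystander: brown glass bottle, upright, 48 mm across, 125 mm tall, blue cap. Origin: centre of underside.
- tape_roll: Bystander: green tape roll lying flat, 100 mm across, 45 mm tall. Origin: centre of underside.
- glaze_jar: Bystander: white jar, upright, 84 mm across, 100 mm tall. Origin: centre of underside.
- wood_rib: Bystander: flat dark wooden rib, 120 x 55 x 8 mm. Origin: centre of underside, x along its length.
- clay_brush: Bystander: brush lying on the table, about 200 mm long along its x. Origin: at its underside.
- wood_foot: Bystander: wooden block 90 x 60 x 40 mm. Origin: centre of underside.
There are look-alikes about, which are no part of the job. Leave any purple look-alike of the squeeze_bottle alone.

How it is judged (in metres and radians):
On the way, in this order (a step that is already met when the one before it is completed fails the run):
1. the squeeze bottle stands upright on the slab, let go (angle between squeeze_bottle's own z axis and vertical below 0.1 rad and z of squeeze_bottle in the frame of slab between 0.016 and 0.025 m and x of squeeze_bottle in the frame of slab between -0.065 and 0.065 m and y of squeeze_bottle in the frame of slab between -0.085 and 0.085 m and contact force between squeeze_bottle and the fingers below 0.1 N and linear speed of squeeze_bottle below 0.03 m/s), for 0.3 s.
2. the slab, still carrying bottle and bowl, is in the bay and has pressed the stop bar back (value of joint stop above 0.0065 m and angle between the x axis of slab and the x axis of bay, either way round below 0.09 rad and y of slab in the frame of bay between -0.02 and 0.02 m and angle between each of squeeze_bottle, bowl's own z axis and vertical below 0.1 rad and z of squeeze_bottle in the frame of slab between 0.016 and 0.025 m and x of squeeze_bottle in the frame of slab between -0.065 and 0.065 m and y of squeeze_bottle in the frame of slab between -0.085 and 0.085 m and z of bowl in the frame of slab between 0.016 and 0.025 m and x of bowl in the frame of slab between -0.065 and 0.065 m and y of bowl in the frame of slab between -0.085 and 0.085 m), for 0.3 s.
At the end, for the whole second after the job is handed in: The slab lies at rest between the rails (within 20 mm of the bay's middle line, square to it within 0.09 rad) holding the stop bar pressed back at least 6.5 of its 10 mm, with the squeeze bottle and the bowl both standing upright (within 0.1 rad) on it, their centres at least 15 mm inside its edges (all of step 2 and linear speed of slab below 0.01 m/s and linear speed of each of squeeze_bottle, bowl below 0.02 m/s); the robot touches nothing.
It fails at once if the slab is rammed: the fingers press on it with more than 45 N (contact force between slab and the fingers above 45 N).
It fails at once if the bowl is tipped by more than 0.3 rad (angle between bowl's own z axis and vertical above 0.3 rad).
It fails at once if a bystander is moved by more than 30 mm (distance of any of amber_bottle, tape_roll, glaze_jar, wood_rib, clay_brush, wood_foot from where it was at the start of the episode above 0.03 m).
It also fails if it takes over 70 s, if anything falls off the work surface, if the arm or the gripper's body presses on something with over 40 N, if the wrist force passes 120 N, or if a joint passes its speed limit or range.

## Robot

A 6-joint arm with a two-finger parallel gripper is mounted at the origin on the work surface. World frame = base frame: x ahead of the robot, y to its left, z up, the work surface at z = 0. Lengths are in m, angles in degrees, forces in N, time in s.
With the tool pointing down it reaches from about 0.35 to 0.875 m from the base axis. Payload 4.2 kg.
Tool frame: the origin (TCP) lies on the centre line of the jaws, within the pads' length; the fingertips stand 25 mm ahead of it and the grasp point (between the pads) lies 6 mm ahead of it; z points along the fingers, y is the line along which they close (so a half turn about z gives the same grasp; the last joint's range is limited). The gripper opens to 87 mm and grips with 3 to 60 N. Pads are 19 mm wide; open, the fingers measure 117 mm over their backs; the gripper's body (75 mm by 190 mm) begins 51 mm behind the grasp point.
Start: joints at [-56.975, 22.042, 0.453, 0, -68.411, -14.817], TCP at [0.195, -0.594, 0.248] pointing down, gripper open.
Joint ranges: [-179.83, 179.83], [-69.29, 118.12], [-61.27, 80.66], [-181.25, 117.63], [-171.15, -9.14], [-177.46, 177.46]. Speed limits (degrees/s): [159.86, 159.86, 180, 180, 180, 180].

## Interface

Orientations are given as a 3x3 rotation matrix whose columns are the frame's x, y, z axes.
In Python, from station import r gives the robot as it stands.
- The arm moves only by the tool move_arm, never from a script. Its argument "series" is a list of rows, each an object with "grip": the opening, from 0 (shut) to 1 (fully open); "xyz": the shift along the tool's x, y, z in mm, a list of three; "angular": the turn, a rotation vector about the tool's x, y, z in rad, a list of three. A call has 1 to 10 rows; each row is the pose to reach, as a shift and turn from the pose commanded when the call began, along the tool's axes at that moment; what a row does not reach only later rows make up. A row lasts 1/10 s, in which the tool goes at most 50 mm and 8.59 degrees, less where a joint would pass 70% of its speed; a pose out of reach is approached as far as the arm can. A call with a gripper value outside its range is refused whole. The fingers move at their own pace and stop on an object; the grip force is fixed at half the most. Time passes only in rows, so rows that repeat a pose let the fingers close. It gives the time, the measured TCP pose, the force, the opening and the grip force at its end, in the units of the state.
- r.sense(): the state, without advancing time (a new reading comes with each control period).
- r.capture(name): name is "scene" or "top"; returns a dict with "img" (420x560x3 uint8, red, green, blue), "camera_matrix" (3x3 intrinsics, pixels), "rvec" (rotation vector, rad) and "tvec" (3), from world to camera coordinates, as OpenCV has them. Camera axes: x right, y down, z forward; pixel columns grow to the right and rows downward; lengths in m; the calibration is good to about 2 mm. A picture is of the moment at which its call begins. There is no depth.
- r.finish_job(): hands the job in; it is judged then, once.
The state is a dict: "time_s": time; "joints": joint angles; "joint_velocities": joint speeds; "effort": joint torques, N m; "tcp_pos": TCP position; "ee_rot": TCP orientation; "wrist_force": force on the tool from outside, world axes, zero at the start; "moment": the same for the moment, N m; "gripper_width": opening from 0.0 (shut) to 1.0 (fully open); "gripper_force": force on a finger pad.
Only numpy, scipy, OpenCV 4.12 (cv2) and the standard library are available. Lean on these libraries where they do the work, as an engineer would, in place of code of your own. Each camera call takes 0.05 s, during which the arm holds its last target. There are 200 camera calls.

## Working session

There is one attempt and no reset: what is moved stays moved. The work goes in short steps, Python scripts to look and compute and a tool call to move; the robot and the scene stay as the last step left them, time stands still between calls to the robot, and variables do not carry over. Pictures are saved under pics/ and viewed, at most 10 in all, crops included, and the job is handed in when it is done.

Besides the shell and the picture viewer there is one more tool, called after "Call:" in YAML: its name, and indented under it one key for each argument. move_arm: Moves the arm, as the interface text tells. Its arguments: {"type":"object","properties":{"series":{"type":"array"}},"required":["series"]}

```bash
mkdir -p pics; ls
cat > h.py <<'E'
import numpy as np, cv2
from station import r
def cap(n,f=None):
    c=r.capture(n)
    c['R']=cv2.Rodrigues(np.array(c['rvec'],float))[0]; c['t']=np.array(c['tvec'],float).ravel(); c['K']=np.array(c['camera_matrix'],float)
    if f: cv2.imwrite(f,cv2.cvtColor(c['img'],cv2.COLOR_RGB2BGR))
    return c
def ray(c,u,v):
    C=-c['R'].T@c['t']; d=c['R'].T@np.linalg.solve(c['K'],[u,v,1.]); return C,d/np.linalg.norm(d)
def onz(c,u,v,z):
    C,d=ray(c,u,v); return C+d*(z-C[2])/d[2]
def pix(c,p):
    q=c['K']@(c['R']@np.asarray(p,float)+c['t']); return q[:2]/q[2]
E
python3 - <<'E'
from h import *
a=cap('scene','pics/s0.png');b=cap('top','pics/t0.png')
for c in(a,b): print(-c['R'].T@c['t'],c['K'][0],c['R'][2])
print(r.sense())
E
```

```text
pics
[ 1.27902169 -1.2039707   1.04624545] [505.60261227   0.         286.37767158] [-0.44763204  0.68041671 -0.58022294]
[ 0.41597808 -0.02762633  1.52544694] [411.40430085   0.         277.85361696] [ 0.06862528 -0.01889145 -0.99746363]
{'time_s': 0.1, 'joints': array([-5.69747039e+01,  2.20878931e+01,  3.88600616e-01, -2.50545879e-02,
       -6.84128653e+01, -1.48159533e+01]), 'joint_velocities': array([ 0.0299606 , -0.17865261,  0.23818735,  0.20046231,  0.03202064,
       -0.09511495]), 'effort': array([-4.06751878e-04, -3.91688490e+01,  1.87936270e+01,  4.23195809e+00,
        1.34389472e-02, -8.06993648e-05]), 'tcp_pos': array([ 0.19516513, -0.59323368,  0.24656021]), 'ee_rot': array([[-9.49971456e-01, -3.12335885e-01, -7.25932801e-04],
       [-3.12336711e-01,  9.49969636e-01,  1.86282587e-03],
       [ 1.07786752e-04,  1.99636687e-03, -9.99998001e-01]]), 'wrist_force': array([ 0.06056576, -0.25442947,  0.11873139]), 'moment': array([-0.03373747, -0.00580842,  0.01357315]), 'gripper_force': 0.0, 'gripper_width': 0.9951031553701517}
```

View pics/t0.png

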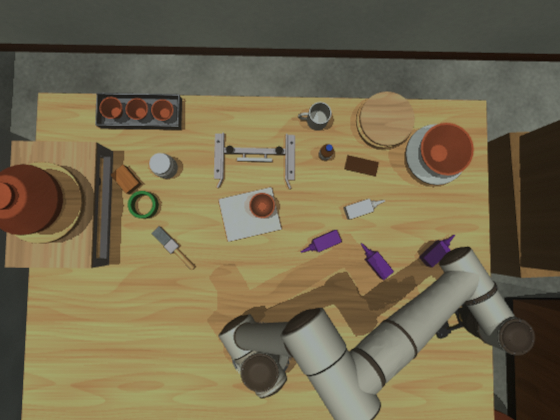

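View pics/s0.png

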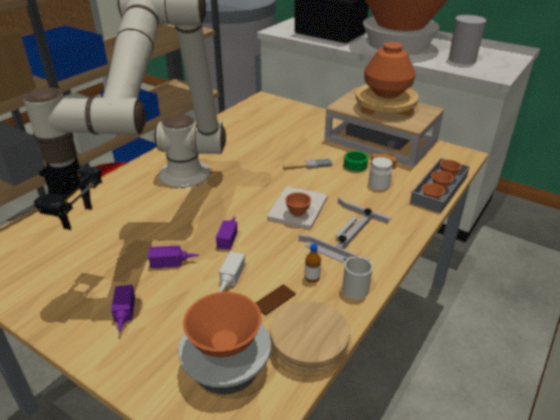

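The top view has +x up and +y to the left. Possible squeeze bottles in it:
- White at (362,209), nozzle to the right (-y).
- Purple at (325,241), (378,262) and (437,250).

The white glaze jar at (162,166) stands upright and is not one. I choose the white bottle at (362,209). The slab is at (250,214) with the bowl at (262,205), and the bay rails are at (219,160) and (291,160). Next I'll check the choice in a crop and measure.

```bash
cat > m.py <<'E'
from h import *
def white(c,box,lo=125,smax=60):
    x0,y0,x1,y1=box; hsv=cv2.cvtColor(c['img'],cv2.COLOR_RGB2HSV)
    m=((hsv[...,2]>lo)&(hsv[...,1]<smax)).astype(np.uint8); k=np.zeros_like(m); k[y0:y1,x0:x1]=m[y0:y1,x0:x1]
    cs,_=cv2.findContours(k,cv2.RETR_EXTERNAL,cv2.CHAIN_APPROX_NONE)
    return max(cs,key=cv2.contourArea),k
E
python3 - <<'E'
from m import *
b=cap('top');im=cv2.cvtColor(b['img'],cv2.COLOR_RGB2BGR)
cv2.imwrite('pics/t1.png',cv2.resize(im[120:270,205:405],None,fx=4,fy=4,interpolation=cv2.INTER_CUBIC))
hsv=cv2.cvtColor(b['img'],cv2.COLOR_RGB2HSV)
for p in [(362,209),(240,230),(300,205),(225,205)]: print(p,hsv[p[1],p[0]])
for nm,box,z in(('bottle',(335,190,395,228),.05),('slab',(210,183,290,248),.02)):
    c,k=white(b,box); print(nm,cv2.contourArea(c),cv2.boundingRect(c))
    W=np.array([onz(b,*p[0],z)[:2] for p in c],np.float32)
    rc=cv2.minAreaRect(W); print(rc, cv2.boxPoints(rc).round(4).tolist())
# bowl
m=((hsv[...,0]<12)&(hsv[...,1]>120)&(hsv[...,2]>50)).astype(np.uint8);k=np.zeros_like(m);k[180:235,235:290]=m[180:235,235:290]
cs,_=cv2.findContours(k,0,1);c=max(cs,key=cv2.contourArea)
W=np.array([onz(b,*p[0],.08)[:2] for p in c],np.float32);print('bowl',cv2.minEnclosingCircle(W),cv2.boundingRect(c))
E
```

```text
(362, 209) [ 94  11 168]
(240, 230) [ 75   9 167]
(300, 205) [ 22 108 161]
(225, 205) [ 80   9 168]
bottle 366.0 (346, 199, 39, 20)
((0.5311060547828674, -0.3730822801589966), (0.04904134199023247, 0.140792578458786), 18.872377395629883) [[0.48510000109672546, -0.31439998745918274], [0.5307000279426575, -0.44760000705718994], [0.5770999789237976, -0.4318000078201294], [0.531499981880188, -0.2985000014305115]]
slab 1707.0 (219, 187, 63, 55)
((0.501383364200592, 0.04750543832778931), (0.16086289286613464, 0.20069392025470734), 13.737466812133789) [[0.399399995803833, 0.125900000333786], [0.4471000134944916, -0.06909999996423721], [0.6032999753952026, -0.030899999663233757], [0.5557000041007996, 0.16410000622272491]]
bowl ((0.5297451615333557, 0.0016753379022702575), 0.04426412284374237) (250, 193, 25, 25)
```

View pics/t1.png

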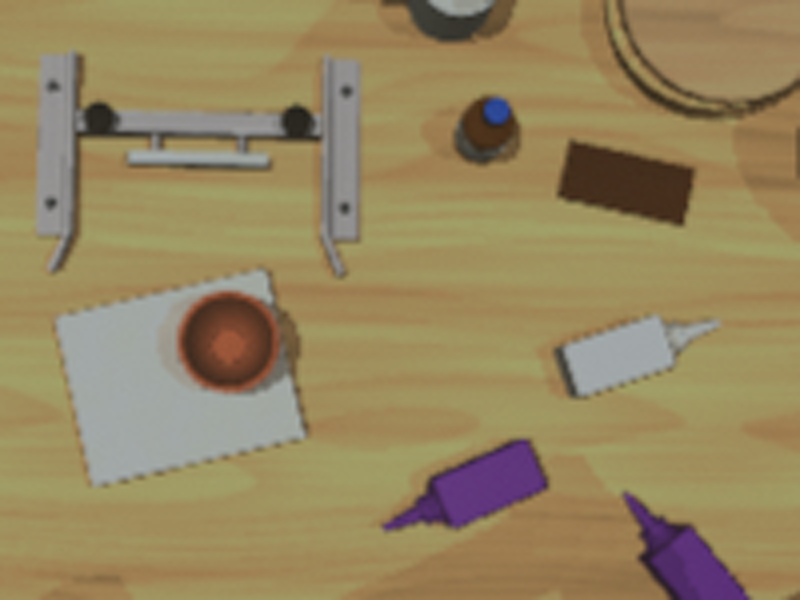

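The crop confirms the choice: the white squeeze bottle has its body at crop (620,355), its base at (565,372) and its nozzle tip at (718,322). The slab rectangle measures 161 x 201 mm, as it should. Rail inner edges are at crop x≈78 and x≈325, and the mouth is at v≈235. Next I'll measure the bay and bottle axis.

Run:
```python
from m import *
b=cap('top');a=cap('scene')
f=lambda u,v,z:onz(b,205+(u+.5)/4-.5,120+(v+.5)/4-.5,z)[:2].round(4)
print('L inner',f(80,55,.022),f(75,235,.022),'R inner',f(324,58,.022),f(322,235,.022))
print('L outer',f(41,56,.022),f(39,235,.022),'R outer',f(359,62,.022),f(358,240,.022))
print('stop front',f(127,165,.022),f(270,167,.022),'beam',f(80,136,.022),f(322,138,.022))
print('nozzle tip',f(718,322,.025),'base low mid',f(572,378,.025))
c,k=white(b,(335,190,395,228))
k=cv2.morphologyEx(k,cv2.MORPH_OPEN,np.ones((9,9),np.uint8))
ys,xs=np.nonzero(k);W=np.array([onz(b,x,y,.05)[:2] for x,y in zip(xs,ys)],np.float32)
rc=cv2.minAreaRect(W);print('body',rc,W.mean(0));
# scene view check: nozzle and body centroid in scene
c,k=white(a,(205,245,250,300)); M=cv2.moments(c); print('scene cent',M['m10']/M['m00'],M['m01']/M['m00'],cv2.boundingRect(c))
print('proj of body top centre',pix(a,[*rc[0],.05]))
```

```text
L inner [0.7983 0.1434] [0.6305 0.145 ] R inner [ 0.7986 -0.0825] [ 0.6331 -0.0819]
L outer [0.7969 0.1794] [0.6301 0.178 ] R outer [ 0.7953 -0.115 ] [ 0.6289 -0.1151]
stop front [0.696  0.0984] [ 0.6958 -0.0334] beam [0.7225 0.1421] [ 0.7235 -0.0812]
nozzle tip [ 0.5563 -0.4469] base low mid [ 0.5034 -0.312 ]
body ((0.5245761275291443, -0.3540271818637848), (0.04901081323623657, 0.10031092911958694), 18.872377395629883) [ 0.5235918 -0.3530936]
scene cent 229.73595311961392 267.54429507066527 (219, 251, 26, 41)
proj of body top centre [230.62381839 262.54096331]
```

```bash
cat > g.py <<'E'
from h import *
from scipy.spatial.transform import Rotation as Ro
np.set_printoptions(suppress=True,precision=4)
def go(p,R,s=None):
    s=s or r.sense(); C=np.array(s['ee_rot'])
    print('xyz mm',(C.T@(np.asarray(p)-s['tcp_pos'])*1e3).round(1),'ang',Ro.from_matrix(C.T@R).as_rotvec().round(3))
up=np.array([0,0,1.])
def tool(yaw,pitch,ysgn=1):   # tool z points along heading yaw, pitched down by pitch (deg); y = ysgn*left-hand horizontal
    h=np.array([np.cos(np.radians(yaw)),np.sin(np.radians(yaw)),0]);z=h*np.cos(np.radians(pitch))-up*np.sin(np.radians(pitch))
    y=ysgn*np.cross(up,h); return np.c_[np.cross(y,z),y,z]
E
cat > pk.py <<'E'
from g import *
yaw=-70.8; t=35
Rp=tool(yaw,90+t,-1)      # pick: heading along nozzle axis, pitched past vertical
G=np.array([.525,-.355,.030])
Rf=tool(13.7,t,-1)
E
python3 - <<'E'
from pk import *
print(Rp,Rf)
go(G-Rp[:,2]*.106,Rp)
E
```

```text
[[ 0.2694 -0.9444 -0.1886]
 [-0.7736 -0.3289  0.5417]
 [-0.5736  0.     -0.8192]] [[ 0.5573  0.2368  0.7958]
 [ 0.1358 -0.9715  0.194 ]
 [ 0.8192 -0.     -0.5736]]
xyz mm [-388.8   62.6  130.2] ang [-0.483 -0.475 -1.534]
```

Call:
move_arm:
  series:
    - {"grip": 1,"xyz": [-390,20,69],"angular": [-0.483,-0.475,-1.534]}
    - {"grip": 1,"xyz": [-390,20,69],"angular": [-0.483,-0.475,-1.534]}
    - {"grip": 1,"xyz": [-390,20,69],"angular": [-0.483,-0.475,-1.534]}
    - {"grip": 1,"xyz": [-390,20,69],"angular": [-0.483,-0.475,-1.534]}
    - {"grip": 1,"xyz": [-390,20,69],"angular": [-0.483,-0.475,-1.534]}
    - {"grip": 1,"xyz": [-390,20,69],"angular": [-0.483,-0.475,-1.534]}
    - {"grip": 1,"xyz": [-390,20,69],"angular": [-0.483,-0.475,-1.534]}
    - {"grip": 1,"xyz": [-390,20,69],"angular": [-0.483,-0.475,-1.534]}
    - {"grip": 1,"xyz": [-390,20,69],"angular": [-0.483,-0.475,-1.534]}
    - {"grip": 1,"xyz": [-390,20,69],"angular": [-0.483,-0.475,-1.534]}

```text
time_s: 1.25
tcp_pos: [0.5608, -0.4516, 0.177]
ee_rot: [[0.127, -0.983, -0.133], [-0.838, -0.179, 0.515], [-0.53, 0.046, -0.846]]
wrist_force: [-0.2, -0.3, 0.7]
gripper_width: 0.998
gripper_force: 0.0
```

Run:
```python
from pk import *
s=r.sense();print(s['time_s'],s['tcp_pos'],s['joints'].round(1));go(G-Rp[:,2]*.056,Rp)
```

```text
1.25 [ 0.5608 -0.4516  0.177 ] [ -34.8   48.5   40.   -21.2 -105.9   42.9]
xyz mm [ -5.1   8.3 123.1] ang [-0.047 -0.047 -0.155]
```

Call:
move_arm:
  series:
    - {"grip": 1,"xyz": [0,0,50],"angular": [-0.047,-0.047,-0.155]}
    - {"grip": 1,"xyz": [0,0,50],"angular": [-0.047,-0.047,-0.155]}
    - {"grip": 1,"xyz": [0,0,50],"angular": [-0.047,-0.047,-0.155]}
    - {"grip": 1,"xyz": [0,0,50],"angular": [-0.047,-0.047,-0.155]}
    - {"grip": 1,"xyz": [0,0,50],"angular": [-0.047,-0.047,-0.155]}

```text
time_s: 1.75
tcp_pos: [0.5536, -0.4285, 0.1386]
ee_rot: [[0.265, -0.947, -0.18], [-0.78, -0.32, 0.537], [-0.567, -0.001, -0.824]]
wrist_force: [0.4, 0.9, 0.7]
gripper_width: 0.997
gripper_force: 0.0
```

Run:
```python
from pk import *
s=r.sense();print(s['tcp_pos'],s['joints'].round(1));go(G-Rp[:,2]*.006,Rp)
```

```text
[ 0.5536 -0.4285  0.1386] [ -33.5   49.4   35.3  -21.  -103.5   52.3]
xyz mm [ -3.3   3.7 128.1] ang [-0.007 -0.008 -0.007]
```

Call:
move_arm:
  series:
    - {"grip": 1,"xyz": [-3,4,35],"angular": [-0.007,-0.008,-0.007]}
    - {"grip": 1,"xyz": [-3,4,70],"angular": [-0.007,-0.008,-0.007]}
    - {"grip": 1,"xyz": [-3,4,95],"angular": [-0.007,-0.008,-0.007]}
    - {"grip": 1,"xyz": [-3,4,115],"angular": [-0.007,-0.008,-0.007]}
    - {"grip": 1,"xyz": [-3,4,127],"angular": [-0.007,-0.008,-0.007]}
    - {"grip": 1,"xyz": [-3,4,127],"angular": [-0.007,-0.008,-0.007]}
    - {"grip": 1,"xyz": [-3,4,127],"angular": [-0.007,-0.008,-0.007]}

```text
time_s: 2.45
tcp_pos: [0.5259, -0.3586, 0.0348]
ee_rot: [[0.27, -0.944, -0.191], [-0.773, -0.33, 0.542], [-0.575, 0.001, -0.818]]
wrist_force: [0.7, -0.7, -0.1]
gripper_width: 0.998
gripper_force: 0.0
```

Run:
```python
from pk import *
s=r.sense();print(s['tcp_pos'],s['wrist_force']);go(G-Rp[:,2]*.006,Rp)
b=cap('top');a=cap('scene')
A=cv2.resize(b['img'][170:290,310:430],(480,480),interpolation=2);B=cv2.resize(a['img'][190:310,160:280],(320*3//2,480),interpolation=2)
cv2.imwrite('pics/g1.png',cv2.cvtColor(np.hstack([A,B])[:,:800],cv2.COLOR_RGB2BGR)) if 0 else cv2.imwrite('pics/g1.png',cv2.cvtColor(cv2.resize(np.hstack([A,B]),(800,400)),cv2.COLOR_RGB2BGR))
```

```text
[ 0.5259 -0.3586  0.0348] [ 0.6523 -0.6859 -0.0934]
xyz mm [-0.3 -0.4  0.1] ang [0.002 0.002 0.001]
```

View pics/g1.png

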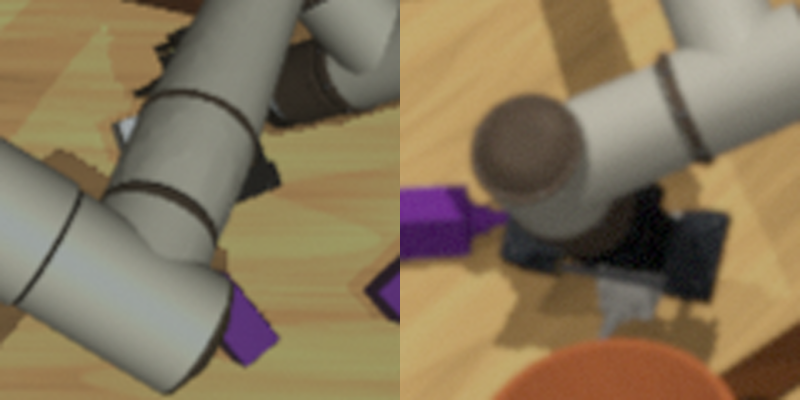

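The left panel shows the bottle's base sticking out at (125,130). In the right panel the bottle lies centred between the jaws, nozzle at (608,330). Closing and lifting.

Call:
move_arm:
  series:
    - {"grip": 0,"xyz": [0,0,0],"angular": [0,0,0]}
    - {"grip": 0,"xyz": [0,0,0],"angular": [0,0,0]}
    - {"grip": 0,"xyz": [0,0,0],"angular": [0,0,0]}
    - {"grip": 0,"xyz": [0,0,0],"angular": [0,0,0]}
    - {"grip": 0,"xyz": [0,0,0],"angular": [0,0,0]}
    - {"grip": 0,"xyz": [0,0,0],"angular": [0,0,0]}

```text
time_s: 3.15
tcp_pos: [0.5252, -0.3575, 0.0335]
ee_rot: [[0.269, -0.944, -0.192], [-0.771, -0.331, 0.544], [-0.577, 0.002, -0.817]]
wrist_force: [0.6, 0.3, 1.6]
gripper_width: 0.57
gripper_force: 30.0
```

Run:
```python
from pk import *
s=r.sense();print(s['gripper_width'],s['gripper_force'])
C=s['ee_rot'];print('world up 150 in tool',C.T@[0,0,150])
```

```text
0.5697483833377771 29.971032440371346
world up 150 in tool [ -86.5355    0.3284 -122.5215]
```

Call:
move_arm:
  series:
    - {"grip": 0,"xyz": [-12,0,-16],"angular": [0,0,0]}
    - {"grip": 0,"xyz": [-29,0,-41],"angular": [0,0,0]}
    - {"grip": 0,"xyz": [-46,0,-65],"angular": [0,0,0]}
    - {"grip": 0,"xyz": [-69,0,-98],"angular": [0,0,0]}
    - {"grip": 0,"xyz": [-86,0,-122],"angular": [0,0,0]}
    - {"grip": 0,"xyz": [-98,0,-139],"angular": [0,0,0]}
    - {"grip": 0,"xyz": [-98,0,-139],"angular": [0,0,0]}

```text
time_s: 3.85
tcp_pos: [0.5266, -0.3586, 0.2087]
ee_rot: [[0.273, -0.944, -0.187], [-0.775, -0.331, 0.539], [-0.57, -0.003, -0.821]]
wrist_force: [0.5, -0.6, -1.0]
gripper_width: 0.572
gripper_force: 30.0
```

```bash
cat >> pk.py <<'E'
Rf=tool(13.7,35.2,-1); GF=np.array([.494,.105,.0695])
E
python3 - <<'E'
from pk import *
s=r.sense();print(s['tcp_pos'],s['gripper_width'],s['wrist_force'],s['joints'].round(1))
go(GF-Rf[:,2]*.006+[0,0,.12],Rf)
# waypoint: half turn
C=s['ee_rot'];v=Ro.from_matrix(C.T@Rf).as_rotvec();print(np.degrees(np.linalg.norm(v)))
for f in (.25,.5,.75):
    R=C@Ro.from_rotvec(v*f).as_matrix(); bz=R@(Rf.T@up); print(f,'tool z',R[:,2],'bottle axis',bz)
E
```

```text
[ 0.5266 -0.3586  0.2087] 0.5717255635633776 [ 0.5095 -0.5941 -0.9891] [ -30.4   39.7   26.5  -22.4 -103.6   49.6]
xyz mm [-359.4 -117.8  269.1] ang [ 0.277  1.246 -1.582]
116.4524931516151
0.25 tool z [ 0.0201  0.3333 -0.9426] bottle axis [ 0.5155 -0.7843  0.3452]
0.5 tool z [ 0.2995  0.1865 -0.9357] bottle axis [ 0.5137 -0.5298  0.6749]
0.75 tool z [ 0.5812  0.1356 -0.8024] bottle axis [ 0.3261 -0.2443  0.9132]
```

Call:
move_arm:
  series:
    - {"grip": 0,"xyz": [-30,-10,23],"angular": [0.023,0.104,-0.132]}
    - {"grip": 0,"xyz": [-60,-20,45],"angular": [0.046,0.208,-0.264]}
    - {"grip": 0,"xyz": [-90,-30,67],"angular": [0.069,0.311,-0.395]}
    - {"grip": 0,"xyz": [-120,-40,90],"angular": [0.092,0.415,-0.527]}
    - {"grip": 0,"xyz": [-150,-49,112],"angular": [0.115,0.519,-0.659]}
    - {"grip": 0,"xyz": [-180,-59,135],"angular": [0.138,0.623,-0.791]}
    - {"grip": 0,"xyz": [-210,-69,157],"angular": [0.162,0.727,-0.923]}
    - {"grip": 0,"xyz": [-240,-79,180],"angular": [0.185,0.831,-1.055]}
    - {"grip": 0,"xyz": [-270,-89,202],"angular": [0.208,0.935,-1.187]}
    - {"grip": 0,"xyz": [-300,-98,224],"angular": [0.231,1.039,-1.318]}

```text
time_s: 4.85
tcp_pos: [0.4949, 0.0115, 0.2051]
ee_rot: [[0.846, -0.127, 0.518], [-0.237, -0.959, 0.152], [0.477, -0.251, -0.842]]
wrist_force: [0.1, -3.2, -0.9]
gripper_width: 0.575
gripper_force: 30.0
```

Run:
```python
from pk import *
s=r.sense();print(s['tcp_pos'],s['gripper_width'],s['joints'].round(1))
go(GF-Rf[:,2]*.006+[0,0,.12],Rf)
```

```text
[0.4949 0.0115 0.2051] 0.5746760589707266 [ 21.1  -0.  -47.4  14.3 -10.4  44.2]
xyz mm [-32.5 -84.9  21.3] ang [ 0.062  0.386 -0.445]
```

Joint 5 is close to its limit with the tool pointing outwards here. I'll place with the tool heading towards -y instead, which brings the gripper body in on the side away from the bowl.

```bash
cat >> pk.py <<'E'
Rf=tool(-70,35.2,-1); GF=np.array([.4973,.1062,.0695])-.0036*np.array([np.cos(np.radians(70)),-np.sin(np.radians(70)),0])
E
python3 - <<'E'
from pk import *
s=r.sense();C=s['ee_rot']
go(GF-Rf[:,2]*.006+[0,0,.13],Rf); v=Ro.from_matrix(C.T@Rf).as_rotvec();print(np.degrees(np.linalg.norm(v)))
for f in (.25,.5,.75):
    R=C@Ro.from_rotvec(v*f).as_matrix(); bz=R@(Rf.T@up); print(f,'tool z',R[:,2],'bottle axis',bz)
E
```

```text
xyz mm [-25.9 -98.   17.1] ang [-0.908  0.533  0.658]
71.13341981500642
0.25 tool z [ 0.5652 -0.1048 -0.8183] bottle axis [ 0.2716 -0.263   0.9258]
0.5 tool z [ 0.5385 -0.3595 -0.7621] bottle axis [ 0.1588 -0.2057  0.9656]
0.75 tool z [ 0.4401 -0.5878 -0.6788] bottle axis [ 0.0653 -0.1151  0.9912]
```

Call:
move_arm:
  series:
    - {"grip": 0,"xyz": [-3,-10,2],"angular": [-0.091,0.053,0.066]}
    - {"grip": 0,"xyz": [-5,-20,3],"angular": [-0.182,0.107,0.132]}
    - {"grip": 0,"xyz": [-8,-29,5],"angular": [-0.272,0.16,0.197]}
    - {"grip": 0,"xyz": [-10,-39,7],"angular": [-0.363,0.213,0.263]}
    - {"grip": 0,"xyz": [-13,-49,9],"angular": [-0.454,0.267,0.329]}
    - {"grip": 0,"xyz": [-16,-59,10],"angular": [-0.545,0.32,0.395]}
    - {"grip": 0,"xyz": [-18,-69,12],"angular": [-0.636,0.373,0.461]}
    - {"grip": 0,"xyz": [-21,-78,14],"angular": [-0.726,0.426,0.526]}
    - {"grip": 0,"xyz": [-23,-88,15],"angular": [-0.817,0.48,0.592]}
    - {"grip": 0,"xyz": [-26,-98,17],"angular": [-0.908,0.533,0.658]}

```text
time_s: 5.85
tcp_pos: [0.4979, 0.1122, 0.206]
ee_rot: [[0.4, -0.807, 0.435], [-0.558, -0.591, -0.583], [0.728, -0.01, -0.686]]
wrist_force: [1.6, -0.4, -1.6]
gripper_width: 0.571
gripper_force: 30.0
```

Run:
```python
from pk import *
s=r.sense();print(s['tcp_pos'],s['gripper_width'],s['joints'].round(1))
go(GF-Rf[:,2]*.006+[0,0,.06],Rf)
b=cap('top')
for nm,box,z in (('slab',(205,183,290,248),.02),):
    c,k=white(b,box) if 0 else (None,None)
```

```text
[0.4979 0.1122 0.206 ] 0.5712658754942997 [ 46.5  14.4 -47.7  59.  -56.7 -57.3]
xyz mm [-55.7   2.3  47.5] ang [-0.225  0.142  0.172]
```

Call:
move_arm:
  series:
    - {"grip": 0,"xyz": [0,0,0],"angular": [-0.075,0.047,0.057]}
    - {"grip": 0,"xyz": [0,0,0],"angular": [-0.15,0.095,0.115]}
    - {"grip": 0,"xyz": [0,0,0],"angular": [-0.225,0.142,0.172]}
    - {"grip": 0,"xyz": [0,0,0],"angular": [-0.225,0.142,0.172]}
    - {"grip": 0,"xyz": [0,0,0],"angular": [-0.225,0.142,0.172]}
    - {"grip": 0,"xyz": [0,0,0],"angular": [-0.225,0.142,0.172]}

```text
time_s: 6.5
tcp_pos: [0.4989, 0.111, 0.2065]
ee_rot: [[0.2, -0.938, 0.283], [-0.544, -0.347, -0.764], [0.815, -0.001, -0.58]]
wrist_force: [-0.3, -0.9, -1.7]
gripper_width: 0.572
gripper_force: 30.0
```

Run:
```python
from pk import *
s=r.sense();print(s['tcp_pos'],s['gripper_width'],s['joints'].round(1))
go(GF-Rf[:,2]*.006+[0,0,.03],Rf)
```

```text
[0.4989 0.111  0.2065] 0.5719993656922058 [ 49.3  22.3 -39.3  48.9 -71.2 -64. ]
xyz mm [-87.1   3.2  56.3] ang [-0.005  0.004  0.002]
```

Call:
move_arm:
  series:
    - {"grip": 0,"xyz": [-20,1,13],"angular": [-0.005,0.004,0.002]}
    - {"grip": 0,"xyz": [-40,2,26],"angular": [-0.005,0.004,0.002]}
    - {"grip": 0,"xyz": [-60,3,39],"angular": [-0.005,0.004,0.002]}
    - {"grip": 0,"xyz": [-77,3,50],"angular": [-0.005,0.004,0.002]}
    - {"grip": 0,"xyz": [-87,3,56],"angular": [-0.005,0.004,0.002]}
    - {"grip": 0,"xyz": [-87,3,56],"angular": [-0.005,0.004,0.002]}

```text
time_s: 7.1
tcp_pos: [0.4947, 0.1146, 0.1027]
ee_rot: [[0.198, -0.94, 0.278], [-0.54, -0.341, -0.769], [0.818, 0.002, -0.575]]
wrist_force: [-0.8, 0.6, -1.9]
gripper_width: 0.572
gripper_force: 30.0
```

Run:
```python
from pk import *
s=r.sense();print(s['tcp_pos'],s['wrist_force'],s['joints'].round(1))
go(GF-Rf[:,2]*.006,Rf)
a=cap('scene');b=cap('top')
A=cv2.resize(a['img'][110:250,220:360],(560,560),interpolation=2)
B=cv2.resize(b['img'][180:260,205:295],(230,204),interpolation=2);B=cv2.copyMakeBorder(B,0,356,0,0,0)
cv2.imwrite('pics/p1.png',cv2.cvtColor(np.hstack([A,B]),cv2.COLOR_RGB2BGR))
```

```text
[0.4947 0.1146 0.1027] [-0.7902  0.6248 -1.8647] [ 48.7  31.5 -44.4  53.9 -62.5 -75.9]
xyz mm [-24.1   0.4  17.3] ang [ 0.001 -0.001  0.001]
```

View pics/p1.png

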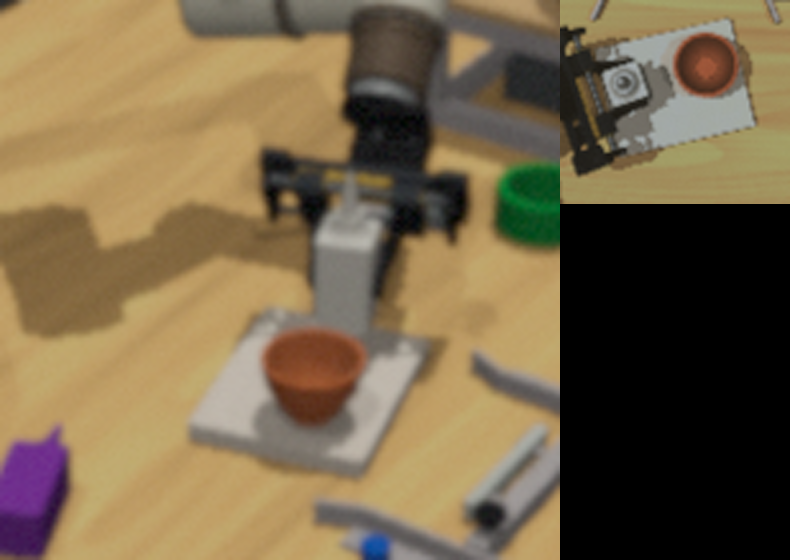

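The bottle hangs upright, nozzle at (350,180), over the +y half of the slab, and the bowl at (315,370) is untouched. Lowering gently.

Call:
move_arm:
  series:
    - {"grip": 0,"xyz": [-8,0,6],"angular": [0,0,0]}
    - {"grip": 0,"xyz": [-16,0,11],"angular": [0,0,0]}
    - {"grip": 0,"xyz": [-20,0,14],"angular": [0,0,0]}
    - {"grip": 0,"xyz": [-22,0,15.5],"angular": [0,0,0]}
    - {"grip": 0,"xyz": [-22,0,15.5],"angular": [0,0,0]}
    - {"grip": 0,"xyz": [-22,0,15.5],"angular": [0,0,0]}

```text
time_s: 7.8
tcp_pos: [0.4952, 0.1154, 0.0763]
ee_rot: [[0.196, -0.94, 0.279], [-0.541, -0.341, -0.769], [0.818, -0.0, -0.576]]
wrist_force: [-0.2, -0.4, -1.9]
gripper_width: 0.575
gripper_force: 30.0
```

Call:
move_arm:
  series:
    - {"grip": 0,"xyz": [-1.6,0,1.1],"angular": [0,0,0]}
    - {"grip": 0,"xyz": [-1.6,0,1.1],"angular": [0,0,0]}

```text
time_s: 8.0
tcp_pos: [0.4954, 0.1156, 0.0748]
ee_rot: [[0.196, -0.94, 0.28], [-0.541, -0.341, -0.769], [0.818, -0.001, -0.575]]
wrist_force: [0.4, 0.3, 0.7]
gripper_width: 0.572
gripper_force: 30.0
```

Call:
move_arm:
  series:
    - {"grip": 0,"xyz": [-0.8,0,0.6],"angular": [0,0,0]}
    - {"grip": 0,"xyz": [-0.8,0,0.6],"angular": [0,0,0]}
    - {"grip": 0,"xyz": [-0.8,0,0.6],"angular": [0,0,0]}

```text
time_s: 8.3
tcp_pos: [0.4954, 0.1155, 0.0747]
ee_rot: [[0.195, -0.94, 0.281], [-0.54, -0.342, -0.769], [0.819, -0.001, -0.574]]
wrist_force: [-2.4, 2.5, 6.6]
gripper_width: 0.573
gripper_force: 30.0
```

Contact felt (about 8 N). Opening and backing out along the tool axis.

Call:
move_arm:
  series:
    - {"grip": 0.8,"xyz": [0,0,0],"angular": [0,0,0]}
    - {"grip": 0.8,"xyz": [0,0,0],"angular": [0,0,0]}
    - {"grip": 0.8,"xyz": [0,0,0],"angular": [0,0,0]}
    - {"grip": 0.8,"xyz": [0,0,0],"angular": [0,0,0]}
    - {"grip": 0.8,"xyz": [0,0,-8],"angular": [0,0,0]}
    - {"grip": 0.8,"xyz": [0,0,-20],"angular": [0,0,0]}
    - {"grip": 0.8,"xyz": [0,0,-40],"angular": [0,0,0]}
    - {"grip": 0.8,"xyz": [0,0,-70],"angular": [0,0,0]}
    - {"grip": 0.8,"xyz": [0,0,-110],"angular": [0,0,0]}
    - {"grip": 0.8,"xyz": [0,0,-150],"angular": [0,0,0]}

```text
time_s: 9.3
tcp_pos: [0.4523, 0.2318, 0.1605]
ee_rot: [[0.197, -0.94, 0.278], [-0.541, -0.341, -0.769], [0.818, 0.001, -0.576]]
wrist_force: [0.5, 0.4, -0.8]
gripper_width: 0.798
gripper_force: 0.0
```

Run:
```python
from g import *
s=r.sense();print(s['tcp_pos'],s['joints'].round(1))
a=cap('scene');b=cap('top')
A=cv2.resize(a['img'][120:250,220:350],(400,400),interpolation=2)
B=cv2.resize(b['img'][140:260,195:315],(400,400),interpolation=2)
cv2.imwrite('pics/p2.png',cv2.cvtColor(np.hstack([A,B]),cv2.COLOR_RGB2BGR))
```

```text
[0.4523 0.2318 0.1605] [ 62.6  30.3 -31.8  38.4 -75.6 -69.1]
```

View pics/p2.png

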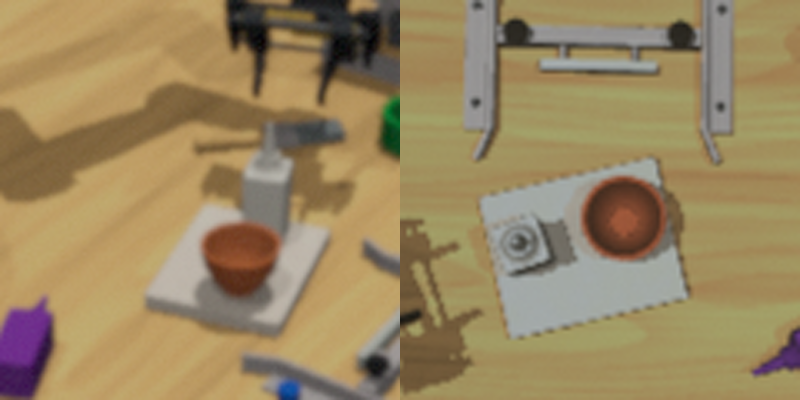

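Left panel: the bottle stands upright on the slab at (268,190) with the bowl at (240,255). In the top panel the slab is still turned about 14 degrees, and it sits to the left of the bay's middle line. Next, a tilted two-finger push on its +y edge will square it and shift it sideways.

```bash
cat > sp.py <<'E'
from g import *
from m import white
def slab(b=None,box=(205,150,300,250)):
    b=b or cap('top'); c,k=white(b,box); W=np.array([onz(b,*p[0],.02)[:2] for p in cv2.convexHull(c)],np.float32)
    rc=cv2.minAreaRect(W); P=cv2.boxPoints(rc); e=[P[i]-P[i-1] for i in range(4)]; e=max(e,key=lambda v:np.hypot(*v)); e=e*np.sign(e[1])
    return np.array(rc[0]),np.degrees(np.arctan2(-e[0],e[1])),rc[1]
def side(c,th,gap,p=55,sx=.010,z=.011):   # tool pose pushing +y edge, tip face gap from it
    a=np.radians(th);X=np.array([np.cos(a),np.sin(a),0]);Y=np.array([-X[1],X[0],0])
    R=tool(th-90,p,-1); tip=np.array([*c,0])+X*sx+Y*(.1+.0095*np.sin(np.radians(p))+gap); tip[2]=z
    return tip-.025*R[:,2],R
E
python3 - <<'E'
from sp import *
c,th,sz=slab();print(c,th,sz)
c=np.array([.5014,.0475]);th=13.7
for g,dz in((.04,.06),(.04,0),(.004,0)):
    p,R=side(c,th,g);print(p);go(p+[0,0,dz],R)
E
```

```text
[0.5015 0.0475] 13.737471 (0.16113434731960297, 0.20069392025470734)
[0.4727 0.2074 0.0315]
xyz mm [-38.2  -9.   65.8] ang [-0.082 -0.342  0.077]
[0.4727 0.2074 0.0315]
xyz mm [-87.2  -8.8 100.5] ang [-0.082 -0.342  0.077]
[0.4812 0.1724 0.0315]
xyz mm [-66.5  -4.7 129.7] ang [-0.082 -0.342  0.077]
```

Call:
move_arm:
  series:
    - {"grip": 1,"xyz": [-19,-5,33],"angular": [-0.04,-0.12,0.04]}
    - {"grip": 1,"xyz": [-38,-9,66],"angular": [-0.082,-0.25,0.077]}
    - {"grip": 1,"xyz": [-38,-9,66],"angular": [-0.082,-0.342,0.077]}
    - {"grip": 1,"xyz": [-38,-9,66],"angular": [-0.082,-0.342,0.077]}
    - {"grip": 1,"xyz": [-60,-9,80],"angular": [-0.082,-0.342,0.077]}
    - {"grip": 1,"xyz": [-78,-9,93],"angular": [-0.082,-0.342,0.077]}
    - {"grip": 1,"xyz": [-86,-9,100],"angular": [-0.082,-0.342,0.077]}
    - {"grip": 1,"xyz": [-86,-9,100],"angular": [-0.082,-0.342,0.077]}

```text
time_s: 10.25
tcp_pos: [0.472, 0.2023, 0.0306]
ee_rot: [[0.194, -0.972, 0.131], [-0.791, -0.234, -0.565], [0.58, 0.006, -0.815]]
wrist_force: [0.3, -0.1, 0.0]
gripper_width: 0.999
gripper_force: 0.0
```

Run:
```python
from sp import *
s=r.sense();print(s['tcp_pos'],s['joints'].round(1),s['gripper_width'])
c=np.array([.5014,.0475]);th=13.7
p,R=side(c,th,.003);go(p,R)
# arc: slab rotated about RC 0.10 m behind centre (slab -x)
a=np.radians(th);X=np.array([np.cos(a),np.sin(a)]);RC=c-.10*X
for d in (3,6,9,11.5):
    q=Ro.from_euler('z',-d,degrees=True).as_matrix()[:2,:2]; c2=RC+q@(c-RC); p,R=side(c2,th-d,0); print(d,c2); go(p,R)
```

```text
[0.472  0.2023 0.0306] [ 53.   34.6 -35.6  35.4 -50.2 -69.7] 0.9989128083472321
xyz mm [26.8 -2.  17.9] ang [ 0.007 -0.008  0.001]
3 [0.5025 0.0424]
xyz mm [34.1 -8.3 23. ] ang [-0.023 -0.008  0.044]
6 [0.5033 0.0372]
xyz mm [ 39.2 -14.2  26.6] ang [-0.054 -0.008  0.087]
9 [0.5039 0.032 ]
xyz mm [ 44.5 -19.8  30.4] ang [-0.084 -0.008  0.13 ]
11.5 [0.5042 0.0277]
xyz mm [ 49.1 -24.2  33.6] ang [-0.109 -0.008  0.165]
```

Call:
move_arm:
  series:
    - {"grip": 1,"xyz": [14,-1,9],"angular": [0.004,-0.008,0]}
    - {"grip": 1,"xyz": [24,-2,16],"angular": [0.007,-0.008,0.001]}
    - {"grip": 1,"xyz": [29,-3,19.5],"angular": [0.007,-0.008,0.001]}
    - {"grip": 1,"xyz": [32,-6,21.5],"angular": [-0.01,-0.008,0.025]}
    - {"grip": 1,"xyz": [34,-8,23],"angular": [-0.023,-0.008,0.044]}
    - {"grip": 1,"xyz": [37,-11,25],"angular": [-0.038,-0.008,0.065]}
    - {"grip": 1,"xyz": [39,-14,26.5],"angular": [-0.054,-0.008,0.087]}
    - {"grip": 1,"xyz": [42,-17,28.5],"angular": [-0.069,-0.008,0.108]}
    - {"grip": 1,"xyz": [44.5,-20,30.5],"angular": [-0.084,-0.008,0.13]}
    - {"grip": 1,"xyz": [44.5,-20,30.5],"angular": [-0.084,-0.008,0.13]}

```text
time_s: 11.25
tcp_pos: [0.5069, 0.1579, 0.033]
ee_rot: [[0.065, -0.997, 0.052], [-0.821, -0.083, -0.565], [0.568, -0.006, -0.823]]
wrist_force: [-0.1, 4.3, 1.5]
gripper_width: 0.998
gripper_force: 2.4
```

Run:
```python
from sp import *
s=r.sense();print(s['tcp_pos'],s['wrist_force'])
b=cap('top','pics/x.png');print(slab(b))
a=cap('scene');A=cv2.resize(a['img'][120:250,220:350],(400,400),interpolation=2);B=cv2.resize(b['img'][140:260,195:315],(400,400),interpolation=2)
cv2.imwrite('pics/p3.png',cv2.cvtColor(np.hstack([A,B]),cv2.COLOR_RGB2BGR))
```

```text
[0.5069 0.1579 0.033 ] [-0.1477  4.3401  1.5056]
(array([0.5064, 0.0344]), np.float32(4.8497057), (0.16093602776527405, 0.20127548277378082))
```

View pics/p3.png

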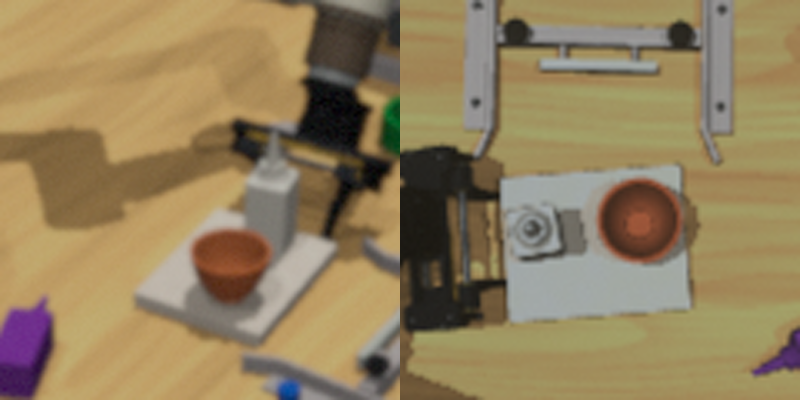

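The push works: both are upright and the slab now reads (0.506, 0.034), 4.9 degrees. Rail inner edges are at crop x≈495 and x≈703. One more small arc.

Run:
```python
from sp import *
c=np.array([.5064,.0344]);th=4.85;a=np.radians(th);X=np.array([np.cos(a),np.sin(a)]);RC=c-.10*X
p0,R0=side(c,th,0)
for d in (1.2,2.4,3.6):
    q=Ro.from_euler('z',-d,degrees=True).as_matrix()[:2,:2]; c2=RC+q@(c-RC); p,R=side(c2,th-d,0)
    print(c2,(R0.T@(p-p0)*1e3).round(1),Ro.from_matrix(R0.T@R).as_rotvec().round(3))
# then retreat: back 50 mm and up, in R
print(R.T@np.array([0,.05,0])*1e3,R.T@np.array([0,0,.1])*1e3)
```

```text
[0.5066 0.0323] [ 1.9 -2.5  1.3] [-0.012 -0.     0.017]
[0.5067 0.0302] [ 3.9 -5.   2.7] [-0.024 -0.     0.034]
[0.5067 0.0281] [ 5.9 -7.5  4.1] [-0.036  0.     0.051]
[-40.9479  -1.0907 -28.672 ] [ 57.3576   0.     -81.9152]
```

Call:
move_arm:
  series:
    - {"grip": 1,"xyz": [2,-2.5,1.3],"angular": [-0.012,0,0.017]}
    - {"grip": 1,"xyz": [4,-5,2.7],"angular": [-0.024,0,0.034]}
    - {"grip": 1,"xyz": [6,-7.5,4.1],"angular": [-0.036,0,0.051]}
    - {"grip": 1,"xyz": [6,-7.5,4.1],"angular": [-0.036,0,0.051]}
    - {"grip": 1,"xyz": [6,-7.5,4.1],"angular": [-0.036,0,0.051]}
    - {"grip": 1,"xyz": [-4,-8,-3],"angular": [-0.036,0,0.051]}
    - {"grip": 1,"xyz": [-27,-8,-19],"angular": [-0.036,0,0.051]}
    - {"grip": 1,"xyz": [-27,-8,-60],"angular": [-0.036,0,0.051]}
    - {"grip": 1,"xyz": [-15,-8,-105],"angular": [-0.036,0,0.051]}
    - {"grip": 1,"xyz": [0,-8,-150],"angular": [-0.036,0,0.051]}

```text
time_s: 12.35
tcp_pos: [0.5039, 0.2418, 0.1561]
ee_rot: [[0.017, -1.0, 0.009], [-0.819, -0.019, -0.574], [0.574, 0.002, -0.819]]
wrist_force: [1.7, 0.0, 0.9]
gripper_width: 1.001
gripper_force: 0.0
```

```bash
cat >> sp.py <<'E'
def rear(c,th,gap,p=85,sy=0,z=.009):  # tool pose pushing rear edge, heading slab +x
    a=np.radians(th);X=np.array([np.cos(a),np.sin(a),0]);Y=np.array([-X[1],X[0],0]);k=np.radians(p)
    R=tool(th,p,-1); tip=np.array([*c,0])-X*(.08+.0095*np.sin(k)+gap)+Y*sy; tip[2]=z
    return tip-.025*R[:,2],R
E
python3 - <<'E'
from sp import *
s=r.sense();print(s['tcp_pos'],s['joints'].round(1))
c,th,sz=slab();print(c,th,sz)
p,R=rear(c,th,.06);print(p);go(p+[0,0,.19],R)
E
```

```text
[0.5039 0.2418 0.1561] [ 52.1  30.7 -14.9  21.9 -74.2 -62.7]
[0.5064 0.0275] 0.6359891 (0.15796644985675812, 0.19826550781726837)
[0.3548 0.0258 0.0339]
xyz mm [213.6 157.1  72.1] ang [ 0.523 -0.413 -1.484]
```

Call:
move_arm:
  series:
    - {"grip": 1,"xyz": [30,35,-34],"angular": [0.048,-0.038,-0.135]}
    - {"grip": 1,"xyz": [50,70,-70],"angular": [0.096,-0.076,-0.27]}
    - {"grip": 1,"xyz": [69,104,-102],"angular": [0.143,-0.113,-0.405]}
    - {"grip": 1,"xyz": [96,109,-79],"angular": [0.19,-0.15,-0.54]}
    - {"grip": 1,"xyz": [124,114,-56],"angular": [0.238,-0.188,-0.675]}
    - {"grip": 1,"xyz": [151,119,-32],"angular": [0.285,-0.225,-0.81]}
    - {"grip": 1,"xyz": [179,123,-9],"angular": [0.333,-0.263,-0.945]}
    - {"grip": 1,"xyz": [206,128,14],"angular": [0.38,-0.3,-1.08]}
    - {"grip": 1,"xyz": [234,133,38],"angular": [0.428,-0.338,-1.215]}
    - {"grip": 1,"xyz": [234,133,38],"angular": [0.476,-0.376,-1.35]}

```text
time_s: 13.4
tcp_pos: [0.3737, 0.0238, 0.2565]
ee_rot: [[0.971, -0.207, 0.122], [-0.198, -0.977, -0.085], [0.137, 0.059, -0.989]]
wrist_force: [0.9, 0.1, -0.3]
gripper_width: 0.997
gripper_force: 0.0
```

Run:
```python
from sp import *
s=r.sense();print(s['tcp_pos'],s['joints'].round(1))
p,R=rear([.5064,.0275],.6,.03);print(p);go(p+[0,0,.08],R);go(p,R)
```

```text
[0.3737 0.0238 0.2565] [ 35.4  -7.7 -37.3   9.5 -57.8  37.9]
[0.3848 0.0262 0.0339]
xyz mm [ -9.3 -13.  142.1] ang [ 0.083 -0.044 -0.212]
xyz mm [-20.2 -17.7 221.2] ang [ 0.083 -0.044 -0.212]
```

Call:
move_arm:
  series:
    - {"grip": 1,"xyz": [-3,-4,40],"angular": [0.042,-0.022,-0.106]}
    - {"grip": 1,"xyz": [-6,-8,80],"angular": [0.083,-0.044,-0.212]}
    - {"grip": 1,"xyz": [-9,-13,115],"angular": [0.083,-0.044,-0.212]}
    - {"grip": 1,"xyz": [-9,-13,142],"angular": [0.083,-0.044,-0.212]}
    - {"grip": 1,"xyz": [-9,-13,142],"angular": [0.083,-0.044,-0.212]}
    - {"grip": 1,"xyz": [-9,-13,142],"angular": [0.083,-0.044,-0.212]}

```text
time_s: 14.0
tcp_pos: [0.3881, 0.0287, 0.1153]
ee_rot: [[0.996, 0.008, 0.09], [0.008, -1.0, -0.0], [0.09, 0.001, -0.996]]
wrist_force: [-0.8, -0.1, 1.0]
gripper_width: 1.002
gripper_force: 0.0
```

Run:
```python
from sp import *
s=r.sense();print(s['tcp_pos'],s['joints'].round(1))
p,R=rear([.5064,.0275],.6,.02);print(p);go(p,R)
print(slab())
```

```text
[0.3881 0.0287 0.1153] [ 30.5   6.1 -46.4   4.8 -33.1  56.1]
[0.3948 0.0263 0.0339]
xyz mm [-0.6  2.3 81.7] ang [ 0.001 -0.002 -0.002]
(array([0.5064, 0.0275]), np.float32(0.63598883), (0.15796644985675812, 0.19823339581489563))
```

Call:
move_arm:
  series:
    - {"grip": 1,"xyz": [0,2,30],"angular": [0,0,0]}
    - {"grip": 1,"xyz": [-0.5,2,55],"angular": [0,0,0]}
    - {"grip": 1,"xyz": [-0.5,2,72],"angular": [0,0,0]}
    - {"grip": 1,"xyz": [-0.5,2,81],"angular": [0,0,0]}
    - {"grip": 1,"xyz": [-0.5,2,81],"angular": [0,0,0]}
    - {"grip": 1,"xyz": [-0.5,2,81],"angular": [0,0,0]}

```text
time_s: 14.65
tcp_pos: [0.3964, 0.0276, 0.0359]
ee_rot: [[0.996, 0.009, 0.094], [0.009, -1.0, 0.002], [0.094, -0.001, -0.996]]
wrist_force: [0.3, 0.0, -0.0]
gripper_width: 1.001
gripper_force: 0.0
```

Run:
```python
from sp import *
s=r.sense();print(s['tcp_pos'],s['wrist_force'],s['joints'].round(1))
for x in (.0,):
  p,R=rear([.5064,.0275],.6,0);go(p,R)
for c,th in (([.540,.0285],.6),([.575,.0295],.5),([.600,.031],.2),([.617,.0315],0),([.628,.0315],0)):
  p,R=rear(c,th,0);print(c);go(p,R)
```

```text
[0.3964 0.0276 0.0359] [ 0.2541  0.0134 -0.025 ] [ 29.3  16.7 -52.5   9.1 -16.2  52.5]
xyz mm [18.   1.2  3.7] ang [-0.001 -0.007 -0.002]
[0.54, 0.0285]
xyz mm [51.5  0.5  6.8] ang [-0.001 -0.007 -0.002]
[0.575, 0.0295]
xyz mm [86.4 -0.4 10.1] ang [-0.001 -0.007  0.   ]
[0.6, 0.031]
xyz mm [111.3  -2.1  12.5] ang [-0.002 -0.007  0.005]
[0.617, 0.0315]
xyz mm [128.2  -2.8  14.1] ang [-0.002 -0.007  0.009]
[0.628, 0.0315]
xyz mm [139.1  -2.7  15.1] ang [-0.002 -0.007  0.009]
```

Call:
move_arm:
  series:
    - {"grip": 1,"xyz": [10,1,2.5],"angular": [0,-0.007,0]}
    - {"grip": 1,"xyz": [17,1,3.5],"angular": [0,-0.007,0]}
    - {"grip": 1,"xyz": [21,1,4],"angular": [0,-0.007,0]}
    - {"grip": 1,"xyz": [26,1,4.5],"angular": [0,-0.007,0]}
    - {"grip": 1,"xyz": [32,1,5],"angular": [0,-0.007,0]}
    - {"grip": 1,"xyz": [39,0.5,5.5],"angular": [0,-0.007,0]}
    - {"grip": 1,"xyz": [46,0.5,6.2],"angular": [0,-0.007,0]}
    - {"grip": 1,"xyz": [53,0,7],"angular": [0,-0.007,0]}
    - {"grip": 1,"xyz": [59,0,7.5],"angular": [0,-0.007,0]}
    - {"grip": 1,"xyz": [62,0,8],"angular": [0,-0.007,0]}

```text
time_s: 15.65
tcp_pos: [0.4536, 0.0252, 0.0322]
ee_rot: [[0.997, 0.006, 0.075], [0.006, -1.0, -0.003], [0.075, 0.004, -0.997]]
wrist_force: [-10.5, -0.1, 8.9]
gripper_width: 0.999
gripper_force: 5.5
```

Run:
```python
from sp import *
s=r.sense();print(s['tcp_pos'],s['wrist_force'],s['joints'].round(1))
b=cap('top');print(slab(b,(215,165,287,240)))
a=cap('scene');A=cv2.resize(a['img'][120:270,230:380],(400,400),interpolation=2);B=cv2.resize(b['img'][120:240,195:315],(400,400),interpolation=2)
cv2.imwrite('pics/p4.png',cv2.cvtColor(np.hstack([A,B]),cv2.COLOR_RGB2BGR))
```

```text
[0.4536 0.0252 0.0322] [-10.4701  -0.1453   8.8536] [ 25.   21.4 -42.9   5.4 -21.9  60.4]
(array([0.558 , 0.0259]), np.float32(0.5647496), (0.1365678310394287, 0.20154084265232086))
```

View pics/p4.png

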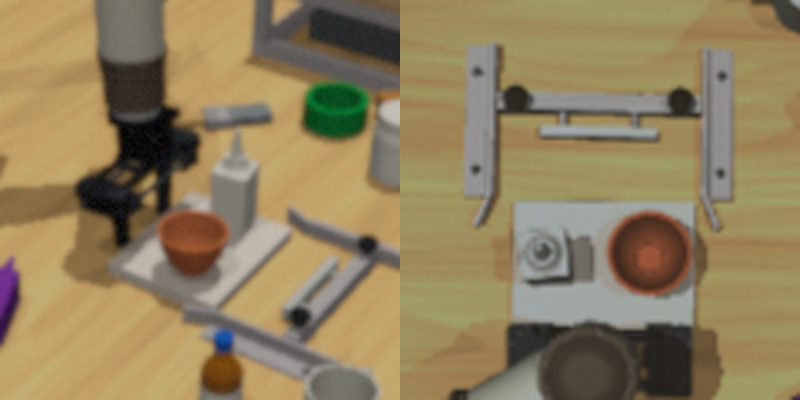

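The slab's front edge is at the mouth. In the right panel it spans x=513 to 695 between rails at 495 and 703, so it clears both sides, and the bottle and bowl are upright. Pushing on with a small drift to +y.

Call:
move_arm:
  series:
    - {"grip": 1,"xyz": [4,0,0],"angular": [0,0,0]}
    - {"grip": 1,"xyz": [10,-0.5,0],"angular": [0,0,0]}
    - {"grip": 1,"xyz": [17,-1,0.3],"angular": [0,0,0]}
    - {"grip": 1,"xyz": [24,-1.5,0.8],"angular": [0,0,0]}
    - {"grip": 1,"xyz": [31,-2,1.3],"angular": [0,0,0]}
    - {"grip": 1,"xyz": [38,-2.5,1.8],"angular": [0,0,0]}
    - {"grip": 1,"xyz": [45,-3,2.4],"angular": [0,0,0]}
    - {"grip": 1,"xyz": [51,-3.5,2.8],"angular": [0,0,0]}
    - {"grip": 1,"xyz": [56,-3.5,3.2],"angular": [0,0,0]}
    - {"grip": 1,"xyz": [59,-3.5,3.4],"angular": [0,0,0]}

```text
time_s: 16.75
tcp_pos: [0.5177, 0.0316, 0.034]
ee_rot: [[0.996, 0.009, 0.085], [0.009, -1.0, 0.001], [0.085, -0.0, -0.996]]
wrist_force: [-3.8, -0.3, -2.0]
gripper_width: 1.001
gripper_force: 2.1
```

```bash
cat > st.py <<'E'
from sp import *
s=r.sense();print(s['tcp_pos'],s['wrist_force'])
b=cap('top');f=b['img'];print(slab(b,(222,143,284,220)))
# bright rows along slab mid columns: front edge & stop bar
g=cv2.cvtColor(f,cv2.COLOR_RGB2GRAY)
col=f[145:185,252:262].mean(1); hs=cv2.cvtColor(f,cv2.COLOR_RGB2HSV)[145:185,250:264,1].mean(1).astype(int)
print('sat rows145+',hs.tolist())
E
python3 st.py
```

```text
[0.5177 0.0316 0.034 ] [-3.8363 -0.3047 -2.0023]
(array([0.6226, 0.0326]), np.float32(0.6140392), (0.133644238114357, 0.19905662536621094))
sat rows145+ [103, 109, 88, 29, 3, 3, 2, 3, 8, 96, 110, 110, 69, 16, 9, 10, 49, 91, 33, 9, 11, 22, 39, 57, 64, 71, 77, 85, 88, 93, 97, 99, 99, 99, 98, 97, 94, 90, 85, 81]
```

Call:
move_arm:
  series:
    - {"grip": 1,"xyz": [2,0,0],"angular": [0,0,0]}
    - {"grip": 1,"xyz": [4,0,0.3],"angular": [0,0,0]}
    - {"grip": 1,"xyz": [6,0,0.5],"angular": [0,0,0]}
    - {"grip": 1,"xyz": [8,0,0.6],"angular": [0,0,0]}
    - {"grip": 1,"xyz": [10,0,0.8],"angular": [0,0,0]}
    - {"grip": 1,"xyz": [11,0,0.9],"angular": [0,0,0]}

```text
time_s: 17.4
tcp_pos: [0.527, 0.0313, 0.034]
ee_rot: [[0.997, 0.008, 0.083], [0.008, -1.0, 0.0], [0.083, 0.0, -0.997]]
wrist_force: [-8.6, 0.6, 0.8]
gripper_width: 1.001
gripper_force: 3.7
```

Call:
move_arm:
  series:
    - {"grip": 1,"xyz": [1.5,0,0.1],"angular": [0,0,0]}
    - {"grip": 1,"xyz": [3,0,0.2],"angular": [0,0,0]}

```text
time_s: 17.6
tcp_pos: [0.5297, 0.0312, 0.0341]
ee_rot: [[0.997, 0.008, 0.082], [0.008, -1.0, 0.0], [0.082, 0.001, -0.997]]
wrist_force: [-7.9, 1.5, 0.1]
gripper_width: 1.002
gripper_force: 3.7
```

Call:
move_arm:
  series:
    - {"grip": 1,"xyz": [1,0,0.1],"angular": [0,0,0]}
    - {"grip": 1,"xyz": [2,0,0.2],"angular": [0,0,0]}

```text
time_s: 17.8
tcp_pos: [0.5314, 0.0312, 0.034]
ee_rot: [[0.997, 0.008, 0.081], [0.008, -1.0, -0.0], [0.081, 0.001, -0.997]]
wrist_force: [-8.5, 0.6, 2.0]
gripper_width: 0.997
gripper_force: 4.2
```

Call:
move_arm:
  series:
    - {"grip": 1,"xyz": [1,0,0.1],"angular": [0,0,0]}
    - {"grip": 1,"xyz": [2,0,0.2],"angular": [0,0,0]}

```text
time_s: 18.0
tcp_pos: [0.5332, 0.0312, 0.034]
ee_rot: [[0.997, 0.008, 0.081], [0.008, -1.0, -0.0], [0.081, 0.001, -0.997]]
wrist_force: [-9.7, 1.6, 3.2]
gripper_width: 1.0
gripper_force: 4.5
```

Call:
move_arm:
  series:
    - {"grip": 1,"xyz": [1,0,0.1],"angular": [0,0,0]}
    - {"grip": 1,"xyz": [2,0,0.2],"angular": [0,0,0]}

```text
time_s: 18.2
tcp_pos: [0.5345, 0.0311, 0.034]
ee_rot: [[0.997, 0.008, 0.079], [0.008, -1.0, -0.001], [0.079, 0.001, -0.997]]
wrist_force: [-13.8, 3.3, 7.4]
gripper_width: 1.0
gripper_force: 6.4
```

```bash
python3 st.py
```

```text
[0.5345 0.0311 0.034 ] [-13.8417   3.2881   7.3574]
(array([0.6482, 0.0329]), np.float32(-1.139964), (0.19565607607364655, 0.1466139703989029))
sat rows145+ [102, 108, 88, 30, 3, 2, 3, 3, 7, 63, 27, 9, 10, 10, 10, 9, 16, 35, 47, 59, 65, 73, 78, 85, 87, 93, 95, 96, 96, 95, 95, 93, 90, 85, 80, 75, 66, 55, 44, 27]
```

Call:
move_arm:
  series:
    - {"grip": 1,"xyz": [1,0,0],"angular": [0,0,0]}
    - {"grip": 1,"xyz": [1.5,0,0],"angular": [0,0,0]}
    - {"grip": 1,"xyz": [1.5,0,0],"angular": [0,0,0]}

```text
time_s: 18.55
tcp_pos: [0.5347, 0.0311, 0.034]
ee_rot: [[0.997, 0.008, 0.077], [0.008, -1.0, -0.001], [0.077, 0.002, -0.997]]
wrist_force: [-13.8, 4.1, 7.1]
gripper_width: 1.0
gripper_force: 7.1
```

Call:
move_arm:
  series:
    - {"grip": 1,"xyz": [1,0,-0.3],"angular": [0,0,0]}
    - {"grip": 1,"xyz": [2,0,-0.5],"angular": [0,0,0]}
    - {"grip": 1,"xyz": [2,0,-0.5],"angular": [0,0,0]}
    - {"grip": 1,"xyz": [2,0,-0.5],"angular": [0,0,0]}

```text
time_s: 18.95
tcp_pos: [0.5351, 0.0309, 0.0341]
ee_rot: [[0.997, 0.008, 0.074], [0.008, -1.0, -0.002], [0.074, 0.002, -0.997]]
wrist_force: [-15.3, 5.8, 6.3]
gripper_width: 1.001
gripper_force: 8.4
```

Call:
move_arm:
  series:
    - {"grip": 1,"xyz": [1.5,0,0],"angular": [0,0,0]}
    - {"grip": 1,"xyz": [3,0,0],"angular": [0,0,0]}
    - {"grip": 1,"xyz": [4,0,0],"angular": [0,0,0]}
    - {"grip": 1,"xyz": [4,0,0],"angular": [0,0,0]}
    - {"grip": 1,"xyz": [4,0,0],"angular": [0,0,0]}

```text
time_s: 19.45
tcp_pos: [0.5356, 0.0307, 0.034]
ee_rot: [[0.998, 0.008, 0.067], [0.008, -1.0, -0.003], [0.067, 0.004, -0.998]]
wrist_force: [-25.1, 10.0, 13.9]
gripper_width: 1.001
gripper_force: 12.6
```

```bash
python3 st.py
python3 - <<'E'
from sp import *
b=cap('top');B=cv2.resize(b['img'][125:235,200:310],(500,500),interpolation=2);a=cap('scene');A=cv2.resize(a['img'][150:270,250:370],(300,300),interpolation=2);A=cv2.copyMakeBorder(A,0,200,0,0,0)
cv2.imwrite('pics/p5.png',cv2.cvtColor(np.hstack([B,A]),cv2.COLOR_RGB2BGR))
E
```

```text
[0.5356 0.0307 0.034 ] [-25.1006   9.97    13.8548]
(array([0.6485, 0.0312]), np.float32(-1.0353764), (0.19895760715007782, 0.14626310765743256))
sat rows145+ [103, 108, 88, 29, 3, 3, 2, 3, 7, 46, 21, 9, 10, 10, 10, 10, 17, 35, 48, 59, 66, 75, 81, 85, 87, 94, 96, 96, 96, 97, 95, 92, 90, 85, 80, 75, 63, 53, 41, 25]
```

View pics/p5.png

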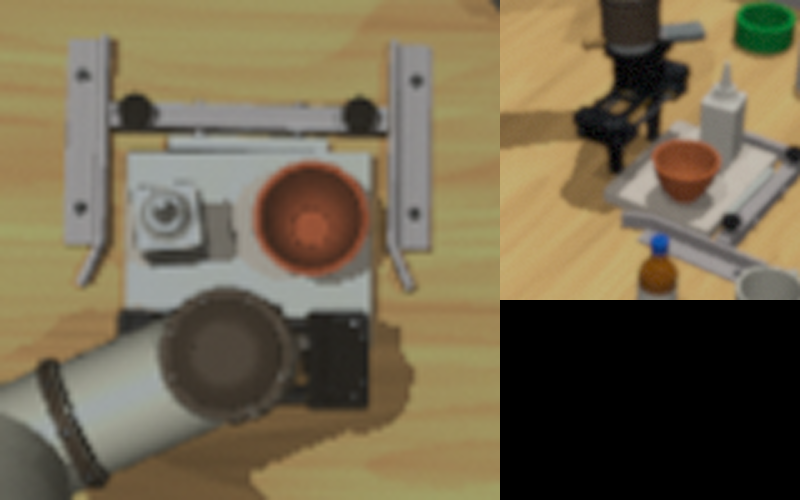

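The stop bar at (250,145) is up against its beam. The slab sits square between the rails with the bottle and bowl upright, and the push levelled off at 25 N with no further travel. Backing away.

Call:
move_arm:
  series:
    - {"grip": 1,"xyz": [-4,0,0],"angular": [0,0,0]}
    - {"grip": 1,"xyz": [-8,0,0],"angular": [0,0,0]}
    - {"grip": 1,"xyz": [-14,0,0],"angular": [0,0,0]}
    - {"grip": 1,"xyz": [-25,0,0],"angular": [0,0,0]}
    - {"grip": 1,"xyz": [-45,0,0],"angular": [0,0,0]}
    - {"grip": 1,"xyz": [-65,0,-10],"angular": [0,0,0]}
    - {"grip": 1,"xyz": [-80,0,-40],"angular": [0,0,0]}
    - {"grip": 1,"xyz": [-90,0,-80],"angular": [0,0,0]}
    - {"grip": 1,"xyz": [-90,0,-80],"angular": [0,0,0]}
    - {"grip": 1,"xyz": [-90,0,-80],"angular": [0,0,0]}

```text
time_s: 20.6
tcp_pos: [0.4497, 0.0317, 0.1091]
ee_rot: [[0.996, 0.009, 0.091], [0.009, -1.0, 0.004], [0.091, -0.003, -0.996]]
wrist_force: [-0.5, -0.5, -0.7]
gripper_width: 1.001
gripper_force: 0.0
```

```bash
python3 st.py
python3 - <<'E'
from sp import *
b=cap('top');B=cv2.resize(b['img'][125:235,200:310],(500,500),interpolation=2);a=cap('scene');A=cv2.resize(a['img'][150:270,250:370],(300,300),interpolation=2);A=cv2.copyMakeBorder(A,0,200,0,0,0)
cv2.imwrite('pics/p6.png',cv2.cvtColor(np.hstack([B,A]),cv2.COLOR_RGB2BGR))
E
```

```text
[0.4497 0.0317 0.1091] [-0.501  -0.4967 -0.6511]
(array([0.6355, 0.0326]), np.float32(0.47948912), (0.17450565099716187, 0.19858796894550323))
sat rows145+ [102, 108, 88, 29, 3, 3, 2, 3, 8, 59, 26, 9, 9, 10, 9, 9, 17, 35, 48, 58, 66, 75, 80, 84, 85, 92, 97, 96, 96, 96, 94, 92, 87, 83, 79, 74, 64, 54, 44, 26]
```

View pics/p6.png

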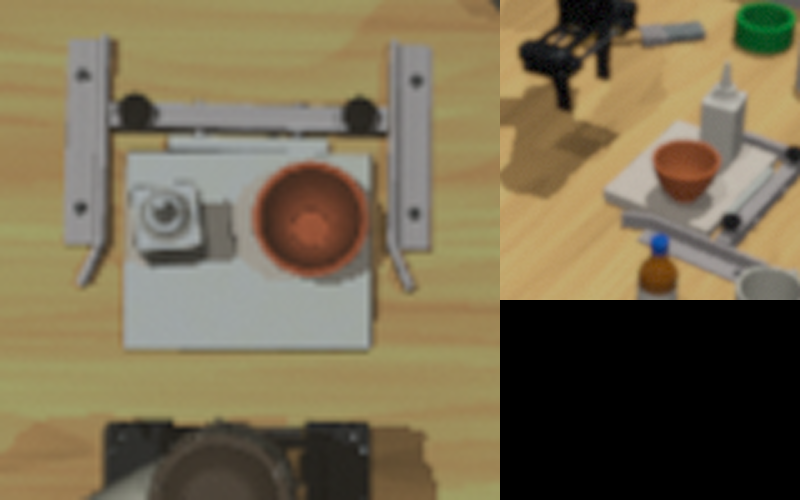

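The robot is clear of everything. The stop bar at (250,146) is still held back on its beam, the slab is square at y=0.033, and the bottle and bowl are upright. Handing in.

```bash
python3 -c "
from station import r
print(r.finish_job())"
```

```text
the job is handed in; nothing more can be done
None
```

The job is handed in (the hand-in gave no verdict): the bottle stands upright beside the bowl on the slab, which is square between the rails and holding the stop bar fully back, and the arm is clear.

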